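# Sanitise the massage tools between clients

## Task

Put every used massage tool on the counter (the dark flat stones and the wooden hand massagers; their number varies) into the white sanitiser box and shut its lid fully. Then squeeze the trigger of the lamp gun fully, keep it squeezed for two seconds and let it go; never squeeze it while the lid is open. Finally stand the round timer, face up, on the counter midway between the lamp gun's grip and the ceramic diffuser, in line with them, and leave everything else where it is.

Things in the scene. Friction and masses are not known exactly. Their poses are not given: they have to be found in the camera images.
- sanitiser: fixed white open-topped UV sanitiser box on the robot's right, 226 deep (its x) x 318 long (its y) x 65 high, walls and floor 7 thick (inside 212 x 304, 58 deep); origin at the centre of its underside, z up. The lid hinge is on its +x side, away from the middle of the table; -x is the front, where the lamp gun is docked
- lid (a joint): the sanitiser's hinged white lid, a plain flat plate 226 x 318 x 8 without a knob, hinged along the box's +x rim (box x = +113, z = 65). 0 = shut flat on the rim, grows as it opens; 1.57 = upright, up to 1.95 leaning away from the box. A stiff hinge: it stays where it is left (about 3 N at the edge to move it)
- lid_edge (a point): middle of the lid's free edge, 226 from the hinge line, in the lid's mid-thickness
- lamp_gun: fixed pistol-shaped UV lamp gun docked against the sanitiser's front with its grip upward. Origin on the table under the grip's middle, z up, +x along its barrel towards the sanitiser (same axes as the box). The grip is an upright black post 24 (x) x 30 (y), from z = 25 to 175 (its cap 30 x 36); the barrel below it tops out at z = 61
- trigger (a joint): steel trigger of the lamp gun: a bar 10 thick x 22 wide, hinged at its lower end (lamp_gun x = 22, z = 75), rising beside the grip on the sanitiser side to z = 167. 0 = released, leaning 0.26 rad off the grip; 0.26 = fully squeezed, upright, 5 from the grip. Sprung, 9 N near its top. At z = 150 grip plus trigger measure 59 released, 39 squeezed, along lamp_gun x
- trigger_pad (a point): point on the trigger's outer face (away from the grip), 76 along it from its hinge, z about 150: where to press
- stone_large: basalt massage stone, a smooth dark-grey flat oval 84 long (its x) x 58 wide (its y) x 34 high, lying flat; origin at the centre of its underside, z up. A used tool to be sanitised; may be absent
- stone_medium: basalt massage stone, a smooth dark-grey flat oval 76 long (its x) x 53 wide (its y) x 32 high, lying flat; origin at the centre of its underside, z up. A used tool to be sanitised; may be absent
- stone_small: basalt massage stone, a smooth dark-grey flat oval 68 long (its x) x 48 wide (its y) x 30 high, lying flat; origin at the centre of its underside, z up. A used tool to be sanitised; may be absent
- massager_wide: wooden hand massager: a rounded wooden block 84 long (its x) x 44 wide (its y) x 22 high standing on four wooden balls, 36 high in all (block from 14 to 36); origin at the centre of its underside, z up. A used tool to be sanitised; may be absent
- massager_narrow: wooden hand massager: a rounded wooden block 84 long (its x) x 36 wide (its y) x 22 high standing on four wooden balls, 36 high in all (block from 14 to 36); origin at the centre of its underside, z up. A used tool to be sanitised; may be absent
- timer: countdown timer, a plain aluminium puck 56 in diameter x 32 high with a white dial face on top; origin at the centre of its underside, z up
- diffuser: fixed white ceramic aroma diffuser, a rounded cone 92 in diameter at the foot, 120 tall; origin at the centre of its underside, axes parallel to the lamp gun's. It stands on the lamp gun's -x side (towards the robot's left), 220 to 250 away from it
- candle: candle in an amber glass, 66 in diameter x 64 high; origin at the centre of its underside, z up. Leave alone
- dish: small brass bowl, 72 in diameter x 30 high; origin at the centre of its underside, z up. Leave alone
- oil_bottle: amber oil bottle, 56 in diameter x 160 high, at the far side; origin at the centre of its underside, z up. Leave alone
- lotion_bottle: white lotion bottle, 68 in diameter x 130 high, at the far side; origin at the centre of its underside, z up. Leave alone
- cream_jar: cream jar, 80 in diameter x 60 high, at the far side; origin at the centre of its underside, z up. Leave alone
- plant_pot: little plant in a white pot, 90 in diameter, about 120 high, at the far side; origin at the centre of its underside, z up. Leave alone
Things that resemble listed ones, but are neither listed nor needed, are in the scene too. What is shaped like the massager_narrow but green is not meant.

How it is judged:
By the outcome, as a careful person would: the job done as asked, in the order asked, and still so for the second after the job is handed in, with the robot touching nothing.
Of stone_large, stone_medium, stone_small, massager_wide, massager_narrow only 3 to 5 are there at a start; the rules pass over those that are not, and their reading is None.
At some moment in a run one of stone_large, stone_medium, stone_small, massager_wide, massager_narrow, timer may be knocked a few centimetres aside while the robot is not near it.
Once in a run the grip may slacken for a moment while it holds something.
It also fails if it takes over 210 s, if anything falls off the work surface, if the arm or the gripper's body presses on something with over 40 N, if the wrist force passes 120 N, or if a joint passes its speed limit or range.

## Robot

A 7-joint arm with a two-finger parallel gripper is mounted at the origin on the work surface. World frame = base frame: x ahead of the robot, y to its left, z up, the work surface at z = 0. Lengths are in m, angles in rad, forces in N, time in s.
With the tool pointing down it reaches from about 0.35 to 0.9 m from the base axis. Payload 8.1 kg.
Tool frame: the origin (TCP) lies on the centre line of the jaws, within the pads' length; the fingertips stand 11 mm ahead of it and the grasp point (between the pads) lies 8 mm behind it (arm.nose_length is the distance from the TCP to the fingertips, in m); z points along the fingers, y is the line along which they close (so a half turn about z gives the same grasp; the last joint's range is limited). The gripper opens to 92 mm and grips with 3 to 60 N. Pads are 19 mm wide; open, the fingers measure 130 mm over their backs; the gripper's body (75 mm by 190 mm) begins 47 mm behind the grasp point.
Start: joints at [1.189, 0.434, 0.025, 1.573, -0.012, 1.134, -0.075], TCP at [0.172, -0.601, 0.238] pointing down, gripper open.
Joint ranges: [-2.62, 2.62], [-0.44, 2.09], [-1.27, 1.32], [0.08, 2.57], [-1.32, 4.46], [0.12, 2], [-2.74, 2.74]. Speed limits (rad/s): [2.22, 2.22, 3.01, 3.01, 3.14, 3.14, 3.14].

## Interface

Orientations are given as a rotation vector (axis times angle).
In Python, from cell import arm gives the robot as it stands.
- The arm moves only by the tool jog_arm, never from a script. Its argument "moves" is a list of rows, each a list of 4 numbers: the shift along the tool's x, y, z in m, then the turn about the tool's z in rad. In form: [[tx, ty, tz, spin], ...]. A call has 1 to 20 rows; each row is the pose to reach, as a shift and turn from the pose commanded when the call began, along the tool's axes at that moment; what a row does not reach only later rows make up. A row lasts 1/8 s, in which the tool goes at most 62.5 mm and 10.7 degrees, less where a joint would pass 70% of its speed; a pose out of reach is approached as far as the arm can. A call with a gripper value outside its range is refused whole. "hand" is the finger opening in m, from 0 to 0.0918, set as the call begins (left out, the last holds). The fingers move at their own pace and stop on an object; "newtons" is the grip in N (left out, the last holds). Time passes only in rows, so rows that repeat a pose let the fingers close. It gives the time, the measured TCP pose, the force, the opening and the grip force at its end, in the units of the state.
- arm.observe(): the state, without advancing time (a new reading comes with each control period).
- arm.get_image(name): name is "scene" or "top" or "wrist"; returns a dict with "color" (480x640x3 uint8, red, green, blue), "z_map" (480x640 float32, m along the optical axis (not along the pixel's ray), 0 where there is no reading), "fx", "fy", "cx", "cy" (pixels), "rvec" (rotation vector, rad) and "tvec" (3), from world to camera coordinates, as OpenCV has them. Camera axes: x right, y down, z forward; pixel columns grow to the right and rows downward; lengths in m; the calibration is good to about 2 mm. The wrist camera is an equidistant fisheye: a pixel r from the principal point sees the ray r / f radians off the axis. A picture is of the moment at which its call begins.
- arm.sign_off(): hands the job in; it is judged then, once.
The state is a dict: "clock": time; "joints": joint angles; "dq": joint speeds; "joint_efforts": joint torques, N m; "position": TCP position; "ee_rot": TCP orientation; "force": force on the tool from outside, world axes, zero at the start; "ft_torque": the same for the moment, N m; "width": opening from 0.0 (shut) to 1.0 (fully open); "gripper_force": force on a finger pad.
Only numpy, scipy, OpenCV 4.12 (cv2) and the standard library are available. Lean on these libraries where they do the work, as an engineer would, in place of code of your own. Each camera call takes 0.05 s, during which the arm holds its last target. There are 200 camera calls.

## Working session

There is one attempt and no reset: what is moved stays moved. The work goes in short steps, Python scripts to look and compute and a tool call to move; the robot and the scene stay as the last step left them, time stands still between calls to the robot, and variables do not carry over. Pictures are saved under pics/ and viewed, at most 14 in all, crops included, and the job is handed in when it is done.

Besides the shell and the picture viewer there is one more tool, called after "Call:" in YAML: its name, and indented under it one key for each argument. jog_arm: Moves the arm, as the interface text tells. Its arguments: {"type":"object","properties":{"moves":{"type":"array"},"hand":{"type":"number"},"newtons":{"type":"number"}},"required":["moves"]}

```bash
ls; mkdir -p pics; cat > h.py <<'E'
import numpy as np, cv2
from cell import arm
from scipy.spatial.transform import Rotation as R
def shot(n,f=None):
    im=arm.get_image(n)
    if f: cv2.imwrite('pics/'+f,im['color'][:,:,::-1])
    np.savez('last_%s.npz'%n,**im)
    return im
def load(n): return np.load('last_%s.npz'%n)
def pts(im):  # world xyz per pixel (pinhole)
    z=im['z_map'];v,u=np.mgrid[:480,:640]
    c=np.stack([(u-im['cx'])/im['fx']*z,(v-im['cy'])/im['fy']*z,z],-1)
    Rm=R.from_rotvec(np.ravel(im['rvec'])).as_matrix()
    w=(c-np.ravel(im['tvec']))@Rm
    w[z==0]=np.nan
    return w
def goto(p,yaw=None):
    """shift in current tool axes to world TCP p"""
    s=arm.observe();Rm=R.from_rotvec(s['ee_rot']).as_matrix()
    return Rm.T@(np.array(p)-s['position'])
E
python3 - <<'E'
from h import *
s=arm.observe();print(s, arm.nose_length);print(R.from_rotvec(s['ee_rot']).as_matrix().round(3))
for n in['top','scene']:
    im=shot(n,n+'0.png');print(n,im['fx'],im['cx'],im['cy'],im['rvec'],im['tvec'])
E
```

```text
pics
{'clock': 0.0, 'joints': array([ 1.18943211,  0.43523406,  0.02500331,  1.57407416, -0.01159384,
        1.13399074, -0.07514445]), 'dq': array([-0.00100173, -0.00067338, -0.00024147, -0.00176464, -0.00106456,
        0.00233614,  0.00041133]), 'joint_efforts': array([ 1.63683671e-04, -6.67864609e+01,  9.84797850e-01, -3.14467549e+01,
       -6.06996543e-02,  4.27393278e-02,  1.88702752e-04]), 'position': array([ 0.17177649, -0.60043181,  0.2369473 ]), 'ee_rot': array([-3.10965478e+00, -4.36038788e-01,  5.88226013e-04]), 'force': array([ 0.37761517,  0.44492397, -0.85234462]), 'ft_torque': array([ 0.05083459, -0.00948957,  0.02606248]), 'gripper_force': 0.0, 'width': 0.9973757328209012} 0.011
[[ 0.961  0.275 -0.001]
 [ 0.275 -0.961  0.001]
 [-0.    -0.002 -1.   ]]
top 470.14545045803357 325.56023686682886 240.10277651982207 [ 2.10118121 -2.15486773  0.15075831] [0.0500627  0.57451504 1.22895423]
scene 586.306306309311 317.8689830542353 239.3494401526611 [ 1.73109844  1.91874264 -0.7238711 ] [ 0.05183656 -0.36760003  1.88536654]
```

View pics/top0.png

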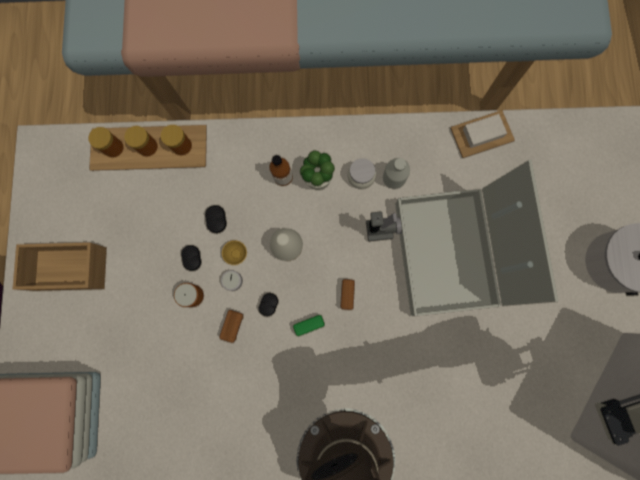

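View pics/scene0.png

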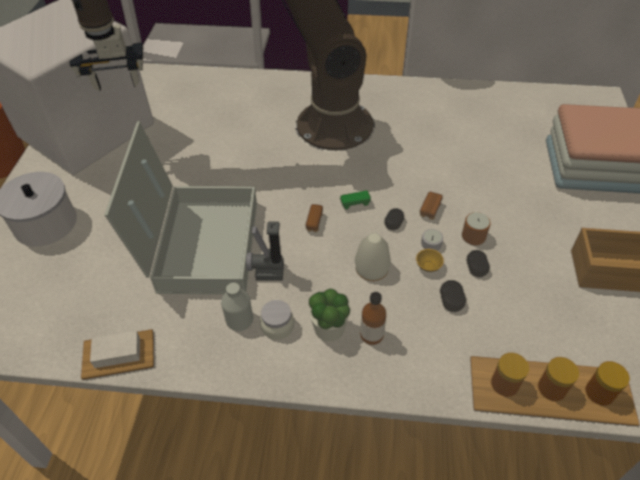

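The top view shows the candidates. Stones are at (216,218), (191,258) and (268,304). Wooden massagers are at (232,326) and (347,294), and the green decoy is at (309,325). The timer, white with a hand, is at (231,280); its lookalike, the candle, is at (187,295). The brass dish is at (234,252), the diffuser at (287,245), the lamp gun at (380,228), and the box with its open lid around (450,250). Next I'll measure these and check the choice in one close crop.

```bash
cat >> h.py <<'E'
def seg(w,u,v,r=26,hmin=0.010,hmax=0.3):
    """component above table near pixel; returns centre(minAreaRect), long-axis yaw, size, top height"""
    m=np.nan_to_num(((w[:,:,2]>hmin)&(w[:,:,2]<hmax)),nan=0).astype(np.uint8)
    mm=np.zeros_like(m);mm[v-r:v+r,u-r:u+r]=m[v-r:v+r,u-r:u+r]
    n,l=cv2.connectedComponents(mm,connectivity=4)
    ys,xs=np.nonzero(l);k=np.argmin((xs-u)**2+(ys-v)**2);L=l[ys[k],xs[k]]
    P=w[l==L]
    (c,sz,a)=cv2.minAreaRect((P[:,:2]*1000).astype(np.float32))
    a=np.radians(a)
    if sz[0]<sz[1]: a+=np.pi/2;sz=sz[::-1]
    a=(a+np.pi/2)%np.pi-np.pi/2
    return np.round(c,0),round(a,3),np.round(sz,0),round(np.nanpercentile(P[:,2],98)*1000),len(P)
OBJ=dict(s1=(216,218),s2=(191,258),s3=(268,304),m1=(232,326),m2=(347,294),green=(309,325),timer=(231,280),candle=(187,295),dish=(234,252),diff=(287,245))
E
python3 - <<'E'
from h import *
im=load('top');w=pts(im)
print('table',w[400,200],w[350,150])
for k,(u,v) in OBJ.items(): print(k,seg(w,u,v))
for u,v in[(375,215),(376,218),(383,238),(383,228),(400,215),(407,195),(484,193),(497,305),(410,310),(450,250),(553,300),(530,167)]: print(u,v,w[v,u].round(3))
c=im['color'][190:350,160:370][:,:,::-1]
cv2.imwrite('pics/crop.png',cv2.resize(c,(787,600),interpolation=cv2.INTER_CUBIC))
E
```

```text
table [0.15797401 0.38325814 0.0004158 ] [0.29198818 0.52301492 0.00101609]
s1 (array([646., 343.]), np.float64(0.177), array([80., 57.]), 39, 519)
s2 (array([539., 410.]), np.float64(0.2), array([72., 51.]), 37, 447)
s3 (array([406., 196.]), np.float64(-0.408), array([66., 47.]), 35, 375)
m1 (array([351., 296.]), np.float64(-0.332), array([84., 44.]), 41, 530)
m2 (array([429., -19.]), np.float64(-0.086), array([84., 36.]), 41, 413)
green (array([348.,  87.]), np.float64(-1.219), array([83., 36.]), 41, 421)
timer (array([474., 296.]), np.float64(1.536), array([54., 52.]), 38, 349)
candle (array([436., 409.]), np.float64(1.569), array([66., 64.]), 68, 599)
dish (array([557., 298.]), np.float64(0.0), array([0., 0.]), 12, 1)
diff (array([564., 142.]), np.float64(-0.799), array([89., 79.]), 123, 871)
375 215 [ 0.613 -0.089  0.177]
376 218 [ 0.607 -0.092  0.172]
383 238 [ 0.58  -0.122  0.029]
383 228 [ 0.596 -0.117  0.092]
400 215 [ 0.636 -0.167  0.064]
407 195 [ 0.707 -0.199 -0.002]
484 193 [ 0.686 -0.39   0.081]
497 305 [ 0.39  -0.405  0.067]
410 310 [ 0.383 -0.188  0.017]
450 250 [ 0.545 -0.308  0.008]
553 300 [ 0.394 -0.452  0.284]
530 167 [ 0.688 -0.427  0.291]
```

View pics/crop.png

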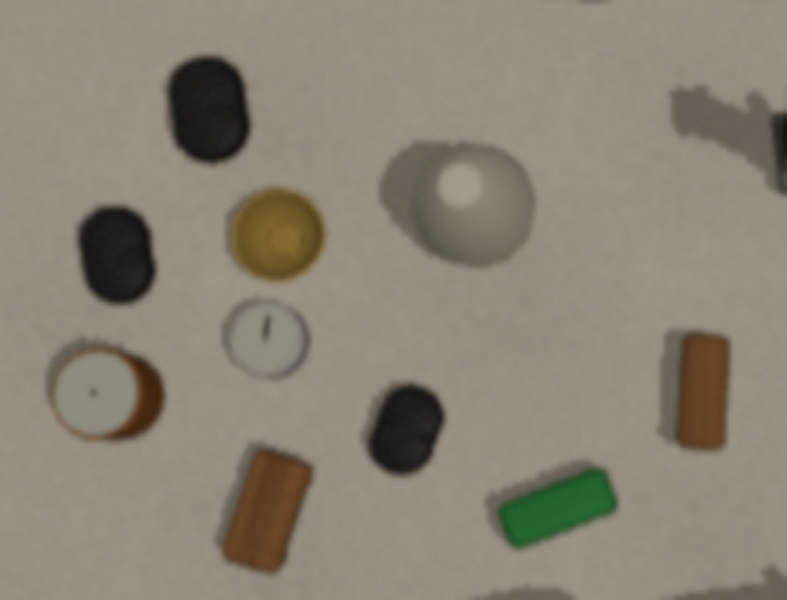

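The crop confirms the choice. There are three stones, large (216,218), medium (191,258) and small (268,304), and two wooden massagers, wide (232,326) and narrow (347,294). The green block is the decoy. The timer is the puck at (231,280), and the amber candle beside it is left alone. Next I'll fit the fixed things.

```bash
cat > fit.py <<'E'
from h import *
from scipy.optimize import minimize,least_squares
im=load('top');w=pts(im);v,u=np.mgrid[:480,:640]
W=w.reshape(-1,3)
# box rim pts
k=(W[:,2]>.058)&(W[:,2]<.078)&(W[:,1]<-.15)&(W[:,1]>-.44)&(W[:,0]>.33)&(W[:,0]<.76)
P=W[k,:2]
fl=(W[:,2]<.02)&(W[:,2]>.003)&(W[:,1]<-.15)&(W[:,1]>-.44)&(W[:,0]>.36)&(W[:,0]<.72)
F=W[fl,:2]
print(len(P),len(F),'floor rect',cv2.minAreaRect(F.astype(np.float32)),cv2.minAreaRect(P.astype(np.float32)))
def loc(p,a,Q):  # box frame: x axis at world angle a
    d=Q-p[:2];return np.c_[d@[np.cos(a),np.sin(a)],d@[-np.sin(a),np.cos(a)]]
def res(p):
    q=loc(p,p[2],P);d=np.abs(np.abs(q)-[.1095,.1555])
    # distance to rim centre lines
    dx=np.hypot(np.abs(np.abs(q[:,0])-.1095),np.maximum(np.abs(q[:,1])-.1555,0))
    dy=np.hypot(np.abs(np.abs(q[:,1])-.1555),np.maximum(np.abs(q[:,0])-.1095,0))
    return np.minimum(dx,dy)
r=least_squares(res,[.545,-.3,-1.5],loss='soft_l1',f_scale=.004);print('box',r.x,np.median(res(r.x)))
a=r.x[2];C=r.x[:2]
# gun cap
k=(W[:,2]>.165)&(W[:,2]<.19)&(abs(W[:,0]-.6)<.06)&(abs(W[:,1]+.1)<.06)
print('cap',k.sum(),W[k].mean(0),cv2.minAreaRect((W[k,:2]*1000).astype(np.float32)))
c,s=np.cos(a),np.sin(a)
G=W[k,:2].mean(0);print('gun in box frame',loc(C,a,G[None]))
# diffuser circle by slices
for z0 in(.01,.03,.06,.1,.11,.118):
    k=(abs(W[:,2]-z0)<.006)&(np.hypot(W[:,0]-.565,W[:,1]-.142)<.06);Q=W[k]
    if len(Q)>4:
        f=least_squares(lambda p:np.hypot(Q[:,0]-p[0],Q[:,1]-p[1])-p[2],[.565,.14,.04],loss='soft_l1',f_scale=.002).x;print(z0,len(Q),f)
# lid
k=(W[:,2]>.12)&(W[:,2]<.4)&(W[:,1]<-.37)&(W[:,1]>-.55)&(W[:,0]>.35)&(W[:,0]<.72);q=loc(C,a,W[k,:2])
print('lid fit x(z)',np.polyfit(W[k,2],q[:,0],1),W[k,2].max(),q[:,1].min(),q[:,1].max())
E
python3 fit.py
```

```text
1541 8639 floor rect ((0.5399615168571472, -0.29357481002807617), (0.360299289226532, 0.2870788276195526), 0.2384592443704605) ((0.5610085725784302, -0.27954089641571045), (0.372318834066391, 0.24761344492435455), 5.189478397369385)
box [ 0.5343654  -0.28818394 -1.48120934] 0.002524712140491353
cap 193 [ 0.60432798 -0.09632525  0.17464675] ((606.6775512695312, -109.99723815917969), (35.8256721496582, 63.70304870605469), 5.687148094177246)
gun in box frame [[-0.18482993  0.08684707]]
0.01 60 [0.56871884 0.14355361 0.05349473]
0.03 26 [0.56909109 0.14550781 0.04538281]
0.06 68 [0.56892143 0.14518051 0.04036245]
0.1 165 [0.56897494 0.14541438 0.02756926]
0.11 140 [0.56880385 0.14534122 0.02149542]
0.118 176 [0.56825198 0.14498401 0.0140234 ]
lid fit x(z) [0.18431111 0.0983798 ] 0.2943887298818206 -0.1588691384030303 0.158876784250684
```

```bash
cat >> h.py <<'E'
BOX=np.array([.5344,-.2882]);A=-1.4812
def b2w(x,y): c,s=np.cos(A),np.sin(A);return BOX+[c*x-s*y,s*x+c*y]
def w2b(p): c,s=np.cos(A),np.sin(A);d=np.asarray(p)[...,:2]-BOX;return np.stack([d[...,0]*c+d[...,1]*s,-d[...,0]*s+d[...,1]*c],-1)
def now():
    s=arm.observe();X=R.from_rotvec(s['ee_rot']).as_matrix()
    return list(s['position'])+[np.arctan2(X[1,0],X[0,0])]
def plan(wps,p0=None,extra=1):
    """wps: (x,y,z,psi[,n]) world, psi=angle of tool x. prints rows; returns end pose"""
    p0=p0 or now();c,s=np.cos(p0[3]),np.sin(p0[3]);q=p0;out=[];tot=0
    for wp in wps:
        d=np.array(wp[:3])-p0[:3];sp=-(wp[3]-p0[3])
        row=[round(c*d[0]+s*d[1],3),round(s*d[0]-c*d[1],3),round(-d[2],3),round(sp,2)]
        n=wp[4] if len(wp)>4 else int(np.ceil(max(np.linalg.norm(np.array(wp[:3])-q[:3])/.06,abs(wp[3]-q[3])/.18)))+extra
        out.append((n,[float(x) for x in row]));q=list(wp[:4]);tot+=n
    print('rows',tot,*out,sep='\n  ');return q
E
python3 - <<'E'
from h import *
w=pts(load('top'));W=w.reshape(-1,3)
k=(W[:,2]>.172)&(W[:,2]<.19)&(abs(W[:,0]-.6)<.06)&(abs(W[:,1]+.1)<.06);b=w2b(W[k]);print(k.sum(),b.min(0),b.max(0))
h=np.histogram(b[:,0],12);print(h)
k=(W[:,2]>.1)&(W[:,2]<.19)&(abs(W[:,0]-.6)<.06)&(abs(W[:,1]+.1)<.07);b=w2b(W[k]);print(b.min(0),b.max(0))
k=(W[:,2]>.2)&(W[:,1]<-.37)&(W[:,1]>-.55)&(W[:,0]>.35)&(W[:,0]<.72);
p=now();print(p)
q=plan([(.43,-.02,.15,3.06),(.43,-.02,.017,3.056)])
E
```

```text
161 [-0.2025764   0.06979429] [-0.1733783   0.10559579]
(array([14, 15, 11, 17, 12, 14, 14, 14, 13, 13, 16,  8]), array([-0.2025764 , -0.20014322, -0.19771005, -0.19527687, -0.1928437 ,
       -0.19041052, -0.18797735, -0.18554417, -0.183111  , -0.18067782,
       -0.17824465, -0.17581147, -0.1733783 ]))
[-0.20295671  0.06979429] [-0.13822175  0.10559579]
[np.float64(0.17182052652825244), np.float64(-0.600449260988951), np.float64(0.23701503717998768), np.float64(0.2787232804629138)]
rows
  21
  (17, [0.408, -0.487, 0.087, -2.78])
  (4, [0.408, -0.487, 0.22, -2.78])
```

```bash
python3 - <<'E'
from h import *
print(b2w(-.188,.088))
q=plan([(.22,-.36,.237,1.3),(.43,-.02,.15,3.056)],extra=0)
q=plan([(.43,-.02,.017,3.056)],q)
# box slot B1: (+50? ) massagers
for y in(-.07,.07):print('B',b2w(.05,y))
E
```

```text
[ 0.60522544 -0.09308015]
rows
  16
  (6, [0.112, -0.218, 0.0, -1.02])
  (10, [0.408, -0.487, 0.087, -2.78])
rows
  4
  (4, [0.0, 0.0, 0.133, -0.0])
B [ 0.4691546 -0.3442628]
B [ 0.60859305 -0.33173609]
```

Call:
jog_arm:
  moves:
    - [0.11,-0.22,0,-1.02]
    - [0.11,-0.22,0,-1.02]
    - [0.11,-0.22,0,-1.02]
    - [0.11,-0.22,0,-1.02]
    - [0.11,-0.22,0,-1.02]
    - [0.11,-0.22,0,-1.02]
    - [0.408,-0.487,0.087,-2.78]
    - [0.408,-0.487,0.087,-2.78]
    - [0.408,-0.487,0.087,-2.78]
    - [0.408,-0.487,0.087,-2.78]
    - [0.408,-0.487,0.087,-2.78]
    - [0.408,-0.487,0.087,-2.78]
    - [0.408,-0.487,0.087,-2.78]
    - [0.408,-0.487,0.087,-2.78]
    - [0.408,-0.487,0.087,-2.78]
    - [0.408,-0.487,0.087,-2.78]
    - [0.408,-0.487,0.087,-2.78]
    - [0.408,-0.487,0.087,-2.78]
  hand: 0.0918

```text
clock: 2.35
position: [0.4302, -0.0205, 0.1507]
ee_rot: [-0.133, -3.139, 0.0]
force: [0.0, -0.3, 0.2]
width: 1.0
gripper_force: 0.0
```

```bash
python3 - <<'E'
from h import *
print(now(),arm.observe()['joints'].round(2))
P=A+np.pi # closing along box y -> tool x along box -x
print('psi box',P)
x,y=b2w(.05,-.07)
q=plan([(.429,-.02,.017,3.056)])
q=plan([(.429,-.02,.017,3.056,3),(.43,-.05,.16,3.0),(x,y,.16,P)],q)
q=plan([(x,y,.027,P)],q)
q=plan([(x,y,.16,P)],q)
E
```

```text
[np.float64(0.4301709468791527), np.float64(-0.020533314846230437), np.float64(0.15065307656760762), np.float64(3.056758178389888)] [ 0.59  0.34 -0.82  2.08  0.33  0.85  1.07]
psi box 1.660392653589793
rows
  4
  (4, [0.001, 0.0, 0.134, 0.0])
rows
  16
  (3, [0.0, 0.0, -0.0, -0.0])
  (4, [-0.004, -0.03, -0.143, 0.06])
  (9, [-0.068, -0.32, -0.143, 1.4])
rows
  4
  (4, [0.0, 0.0, 0.133, -0.0])
rows
  4
  (4, [0.0, 0.0, -0.133, -0.0])
```

Call:
jog_arm:
  moves:
    - [0,0,0.06,0]
    - [0,0,0.12,0]
    - [0,0,0.134,0]
    - [0,0,0.134,0]

```text
clock: 2.85
position: [0.4302, -0.0201, 0.017]
ee_rot: [-0.13, -3.138, 0.0]
force: [0.8, -0.0, 0.5]
width: 1.0
gripper_force: 0.0
```

Call:
jog_arm:
  moves:
    - [0,0,0,0]
    - [0,0,0,0]
    - [0,0,0,0]
    - [-0.004,-0.03,-0.143,0.06]
    - [-0.004,-0.03,-0.143,0.06]
    - [-0.004,-0.03,-0.143,0.06]
    - [-0.068,-0.32,-0.143,1.4]
    - [-0.068,-0.32,-0.143,1.4]
    - [-0.068,-0.32,-0.143,1.4]
    - [-0.068,-0.32,-0.143,1.4]
    - [-0.068,-0.32,-0.143,1.4]
    - [-0.068,-0.32,-0.143,1.4]
    - [-0.068,-0.32,-0.143,1.4]
    - [-0.068,-0.32,-0.143,1.4]
    - [-0.068,-0.32,-0.143,1.4]
    - [-0.068,-0.32,-0.143,1.4]
  hand: 0.0
  newtons: 30

```text
clock: 4.85
position: [0.4715, -0.3449, 0.1599]
ee_rot: [2.119, 2.32, 0.0]
force: [0.1, -0.1, -0.8]
width: 0.008
gripper_force: 0.0
```

```bash
python3 - <<'E'
from h import *
im=shot('top','top1.png');w=pts(im)
for k,(u,v) in OBJ.items(): print(k,seg(w,u,v))
E
```

```text
s1 (array([647., 343.]), np.float64(0.129), array([79., 57.]), 39, 526)
s2 (array([540., 410.]), np.float64(0.193), array([74., 49.]), 37, 452)
s3 (array([407., 197.]), np.float64(-0.409), array([66., 47.]), 36, 375)
m1 (array([351., 296.]), np.float64(-0.314), array([84., 45.]), 41, 533)
m2 (array([429., -19.]), np.float64(-0.087), array([84., 36.]), 42, 413)
green (array([348.,  87.]), np.float64(-1.217), array([83., 36.]), 41, 422)
timer (array([474., 296.]), np.float64(-1.56), array([54., 52.]), 38, 350)
candle (array([436., 409.]), np.float64(-1.548), array([65., 64.]), 69, 602)
dish (array([563., 291.]), np.float64(1.481), array([3., 0.]), 12, 2)
diff (array([565., 142.]), np.float64(-0.804), array([89., 79.]), 122, 864)
```

View pics/top1.png

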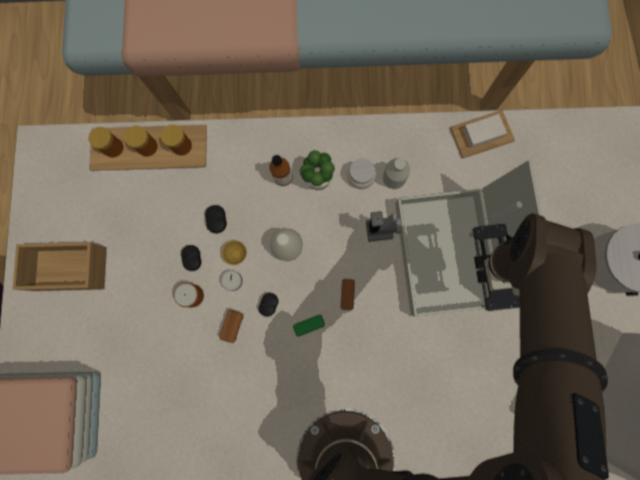

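The picture shows the narrow massager still at (347,294), untouched, so the fingers had not closed before the lift. I'll go back, pre-narrow the opening and dwell longer.

```bash
python3 - <<'E'
from h import *
P=1.66
q=plan([(.43,-.06,.15,3.056),(.43,-.02,.017,3.056)])
x,y=b2w(.05,-.07)
q=plan([(.43,-.05,.16,3.0),(x,y,.16,P),(x,y,.027,P)],q)
E
```

```text
rows
  13
  (9, [0.288, -0.016, 0.01, -1.4])
  (4, [0.327, -0.012, 0.143, -1.4])
rows
  17
  (4, [-0.003, -0.03, -0.143, 0.06])
  (9, [-0.067, -0.32, -0.143, 1.4])
  (4, [-0.067, -0.32, -0.01, 1.4])
```

Call:
jog_arm:
  moves:
    - [0.288,-0.016,0.01,-1.4]
    - [0.288,-0.016,0.01,-1.4]
    - [0.288,-0.016,0.01,-1.4]
    - [0.288,-0.016,0.01,-1.4]
    - [0.288,-0.016,0.01,-1.4]
    - [0.288,-0.016,0.01,-1.4]
    - [0.288,-0.016,0.01,-1.4]
    - [0.288,-0.016,0.01,-1.4]
    - [0.288,-0.016,0.01,-1.4]
    - [0.328,-0.012,0.01,-1.4]
    - [0.328,-0.012,0.08,-1.4]
    - [0.328,-0.012,0.143,-1.4]
    - [0.328,-0.012,0.143,-1.4]
    - [0.328,-0.012,0.143,-1.4]
  hand: 0.07

```text
clock: 6.65
position: [0.4312, -0.019, 0.0176]
ee_rot: [0.13, 3.139, -0.0]
force: [0.4, 0.3, 1.0]
width: 0.764
gripper_force: 0.0
```

Call:
jog_arm:
  moves:
    - [0,0,0,0]
    - [0,0,0,0]
    - [0,0,0,0]
    - [0,0,0,0]
    - [0,0,0,0]
    - [0,0,0,0]
  hand: 0.0
  newtons: 30

```text
clock: 7.4
position: [0.4311, -0.0194, 0.0171]
ee_rot: [0.13, 3.138, -0.001]
force: [-1.0, -0.4, 7.7]
width: 0.392
gripper_force: 30.0
```

Gripped (36 mm). Now I'll carry it over and lower it.

Call:
jog_arm:
  moves:
    - [-0.003,-0.03,-0.143,0.06]
    - [-0.003,-0.03,-0.143,0.06]
    - [-0.003,-0.03,-0.143,0.06]
    - [-0.067,-0.32,-0.143,1.4]
    - [-0.067,-0.32,-0.143,1.4]
    - [-0.067,-0.32,-0.143,1.4]
    - [-0.067,-0.32,-0.143,1.4]
    - [-0.067,-0.32,-0.143,1.4]
    - [-0.067,-0.32,-0.143,1.4]
    - [-0.067,-0.32,-0.143,1.4]
    - [-0.067,-0.32,-0.143,1.4]
    - [-0.067,-0.32,-0.143,1.4]
    - [-0.067,-0.32,-0.08,1.4]
    - [-0.067,-0.32,-0.01,1.4]
    - [-0.067,-0.32,-0.01,1.4]
    - [-0.067,-0.32,-0.01,1.4]

```text
clock: 9.4
position: [0.4713, -0.3437, 0.0275]
ee_rot: [-2.119, -2.318, -0.0]
force: [-0.0, 0.1, -0.4]
width: 0.389
gripper_force: 30.0
```

```bash
python3 - <<'E'
from h import *
P=1.66;b=now();print(b,arm.observe()['width'])
# release lift then go to m1 wide
ps=np.pi-.32
q=plan([(b[0],b[1],b[2],P,3),(b[0],b[1],.16,P,3),(.40,-.05,.15,2.5),(.351,.296,.15,ps)],extra=0)
q=plan([(.351,.296,.018,ps)],q)
x,y=b2w(.05,.07)
q=plan([(.351,.29,.16,ps),(x-.15,y+.2,.16,2.0),(x,y,.16,P)],q)
q=plan([(x,y,.027,P)],q)
E
```

```text
[np.float64(0.47125750191266413), np.float64(-0.3436521946968575), np.float64(0.02745646342574972), np.float64(1.6604842898591519)] 0.3886554725798413
rows
  18
  (3, [0.0, 0.0, -0.0, 0.0])
  (3, [0.0, 0.0, -0.133, 0.0])
  (6, [0.299, -0.045, -0.123, -0.84])
  (6, [0.648, -0.062, -0.123, -1.16])
rows
  4
  (4, [0.0, 0.0, 0.132, -0.0])
rows
  19
  (4, [-0.002, -0.006, -0.142, -0.0])
  (9, [-0.237, -0.372, -0.142, 0.82])
  (6, [-0.442, -0.515, -0.142, 1.16])
rows
  4
  (4, [0.0, 0.0, 0.133, -0.0])
```

Call:
jog_arm:
  moves:
    - [0,0,0,0]
    - [0,0,0,0]
    - [0,0,0,0]
    - [0,0,-0.133,0]
    - [0,0,-0.133,0]
    - [0,0,-0.133,0]
    - [0.3,-0.045,-0.123,-0.84]
    - [0.3,-0.045,-0.123,-0.84]
    - [0.3,-0.045,-0.123,-0.84]
    - [0.3,-0.045,-0.123,-0.84]
    - [0.3,-0.045,-0.123,-0.84]
    - [0.3,-0.045,-0.123,-0.84]
    - [0.648,-0.062,-0.123,-1.16]
    - [0.648,-0.062,-0.123,-1.16]
    - [0.648,-0.062,-0.123,-1.16]
    - [0.648,-0.062,-0.123,-1.16]
    - [0.648,-0.062,-0.123,-1.16]
    - [0.648,-0.062,-0.123,-1.16]
    - [0.648,-0.062,-0.123,-1.16]
  hand: 0.075

```text
clock: 11.78
position: [0.3521, 0.2989, 0.1496]
ee_rot: [-0.5, -3.101, -0.003]
force: [0.4, -0.0, 0.3]
width: 0.815
gripper_force: 0.0
```

```bash
python3 - <<'E'
from h import *
im=shot('top');w=pts(im);print(now())
k=np.argwhere((w[:,:,2]>.02)&(w[:,:,2]<.055)&(abs(w2b(w)[:,:,0])<.1)&(abs(w2b(w)[:,:,1])<.14))
print('in box',w2b(w[k[:,0],k[:,1]]).mean(0) if len(k) else None,len(k))
for n in('s1','s2','s3','timer','green'):
    try: print(n,seg(w,*OBJ[n]))
    except Exception as e: print(n,e)
wi=shot('wrist','w1.png')
E
```

```text
[np.float64(0.3525044485688549), np.float64(0.2965955791813368), np.float64(0.14925323085489628), np.float64(2.81974846541611)]
in box [ 0.04658775 -0.06824563] 424
s1 (array([647., 343.]), np.float64(0.175), array([80., 57.]), 39, 527)
s2 (array([540., 410.]), np.float64(0.118), array([74., 50.]), 37, 449)
s3 (array([407., 197.]), np.float64(-0.346), array([66., 47.]), 35, 376)
timer (array([474., 297.]), np.float64(-1.568), array([54., 52.]), 38, 353)
green (array([348.,  87.]), np.float64(-1.221), array([84., 36.]), 41, 421)
```

View pics/w1.png

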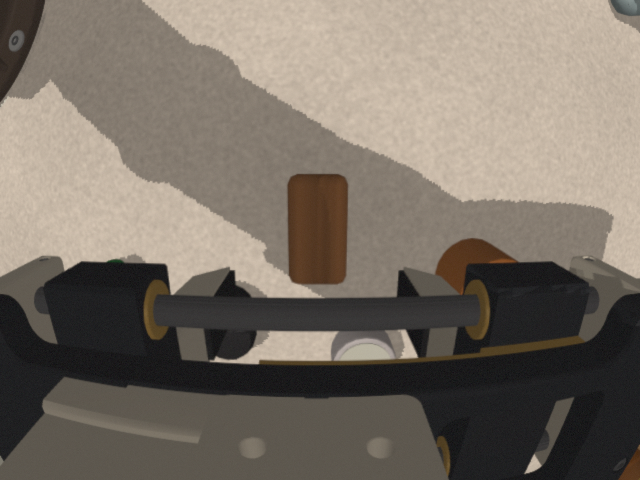

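The wide massager is centred between the fingers and aligned, at (318,230). The candle, at (470,265), is clear of the finger. I'll descend slightly higher, with TCP z at 0.020.

Call:
jog_arm:
  moves:
    - [0,0,0.06,0]
    - [0,0,0.12,0]
    - [0,0,0.129,0]
    - [0,0,0.129,0]

```text
clock: 12.38
position: [0.3529, 0.2957, 0.0214]
ee_rot: [-0.507, -3.1, 0.001]
force: [0.2, 0.2, 0.0]
width: 0.816
gripper_force: 0.0
```

Call:
jog_arm:
  moves:
    - [0,0,0,0]
    - [0,0,0,0]
    - [0,0,0,0]
    - [0,0,0,0]
    - [0,0,0,0]
    - [0,0,-0.03,0]
    - [0,0,-0.09,0]
    - [0,0,-0.14,0]
  hand: 0.0

```text
clock: 13.38
position: [0.3519, 0.2963, 0.1624]
ee_rot: [-0.504, -3.1, 0.0]
force: [1.5, 0.8, -2.1]
width: 0.475
gripper_force: 30.0
```

```bash
python3 - <<'E'
from h import *
P=1.66;b=now();print(b,arm.observe()['width'],arm.observe()['gripper_force'])
x,y=b2w(.05,.07)
q=plan([(.40,0,.16,2.2),(x-.1,y+.1,.16,P),(x,y,.16,P),(x,y,.029,P)],extra=0)
E
```

```text
[np.float64(0.3518895198763094), np.float64(0.2963274298780151), np.float64(0.1623510567063815), np.float64(2.819328749450111)] 0.4747416624049372 30.00015377998352
rows
  17
  (6, [-0.139, -0.266, 0.002, 0.62])
  (5, [-0.316, -0.451, 0.002, 1.16])
  (3, [-0.442, -0.514, 0.002, 1.16])
  (3, [-0.442, -0.514, 0.133, 1.16])
```

Call:
jog_arm:
  moves:
    - [-0.139,-0.266,0,0.62]
    - [-0.139,-0.266,0,0.62]
    - [-0.139,-0.266,0,0.62]
    - [-0.139,-0.266,0,0.62]
    - [-0.139,-0.266,0,0.62]
    - [-0.139,-0.266,0,0.62]
    - [-0.316,-0.451,0,1.16]
    - [-0.316,-0.451,0,1.16]
    - [-0.316,-0.451,0,1.16]
    - [-0.316,-0.451,0,1.16]
    - [-0.316,-0.451,0,1.16]
    - [-0.442,-0.514,0,1.16]
    - [-0.442,-0.514,0,1.16]
    - [-0.442,-0.514,0,1.16]
    - [-0.442,-0.514,0.07,1.16]
    - [-0.442,-0.514,0.133,1.16]
    - [-0.442,-0.514,0.133,1.16]
    - [-0.442,-0.514,0.133,1.16]

```text
clock: 15.62
position: [0.6084, -0.3287, 0.0272]
ee_rot: [-2.117, -2.317, -0.001]
force: [1.3, 0.3, -0.7]
width: 0.473
gripper_force: 30.0
```

```bash
python3 - <<'E'
from h import *
P=1.66;b=now();print(b,arm.observe()['width'],w2b(np.array(b[:2])),arm.observe()['joints'].round(2))
ps=np.pi-.38
q=plan([(b[0],b[1],b[2],P,3),(b[0],b[1],.16,P,3),(.44,-.1,.15,2.0),(.407,.196,.15,ps)],extra=0)
q=plan([(.407,.196,.014,ps)],q)
E
```

```text
[np.float64(0.608354108660459), np.float64(-0.3286754957276241), np.float64(0.027233369357990908), np.float64(1.660761195519037)] 0.4731869543775987 [0.0469303  0.07003587] [ 0.63  0.78 -0.34  1.56  0.31  0.86  0.26]
rows
  16
  (3, [0.0, 0.0, -0.0, 0.0])
  (3, [0.0, 0.0, -0.133, 0.0])
  (5, [0.243, -0.147, -0.123, -0.34])
  (5, [0.541, -0.153, -0.123, -1.1])
rows
  4
  (4, [0.0, 0.0, 0.136, -0.0])
```

Call:
jog_arm:
  moves:
    - [0,0,0,0]
    - [0,0,0,0]
    - [0,0,0,0]
    - [0,0,-0.133,0]
    - [0,0,-0.133,0]
    - [0,0,-0.133,0]
    - [0.243,-0.147,-0.123,-0.34]
    - [0.243,-0.147,-0.123,-0.34]
    - [0.243,-0.147,-0.123,-0.34]
    - [0.243,-0.147,-0.123,-0.34]
    - [0.243,-0.147,-0.123,-0.34]
    - [0.541,-0.153,-0.123,-1.1]
    - [0.541,-0.153,-0.123,-1.1]
    - [0.541,-0.153,-0.123,-1.1]
    - [0.541,-0.153,-0.123,-1.1]
    - [0.541,-0.153,-0.123,-1.1]
    - [0.541,-0.153,-0.123,-1.1]
    - [0.541,-0.153,-0.123,-1.1]
  hand: 0.08

```text
clock: 17.88
position: [0.4082, 0.1934, 0.1502]
ee_rot: [-0.597, -3.084, 0.002]
force: [0.7, -0.4, -0.4]
width: 0.873
gripper_force: 0.0
```

```bash
cat > inbox.py <<'E'
from h import *
im=shot('top');w=pts(im);print([round(float(x),3) for x in now()])
b=w2b(w);m=((w[:,:,2]>.022)&(w[:,:,2]<.06)&(abs(b[:,:,0])<.1)&(abs(b[:,:,1])<.145)).astype(np.uint8)
n,l,st,c=cv2.connectedComponentsWithStats(m)
for i in range(1,n):
    if st[i,4]>60: print('box item',b[l==i].mean(0).round(3),st[i,4],w[l==i][:,2].max().round(3))
for n in('s1','s2','s3','timer','green'):
    try: print(n,seg(w,*OBJ[n]))
    except Exception as e: print(n,e)
E
python3 inbox.py; python3 -c "
from h import *
im=shot('wrist','w2.png')"
```

```text
[0.408, 0.193, 0.15, 2.757]
box item [0.045 0.068] 499 0.052
box item [ 0.047 -0.068] 424 0.053
s1 (array([647., 344.]), np.float64(0.186), array([81., 58.]), 39, 526)
s2 (array([540., 410.]), np.float64(0.216), array([74., 50.]), 36, 448)
s3 (array([409., 120.]), np.float64(0.892), array([49., 23.]), 252, 144)
timer (array([534., 271.]), np.float64(-0.947), array([39., 22.]), 33, 65)
green (array([355.,  69.]), np.float64(-1.222), array([45., 36.]), 41, 184)
```

View pics/w2.png

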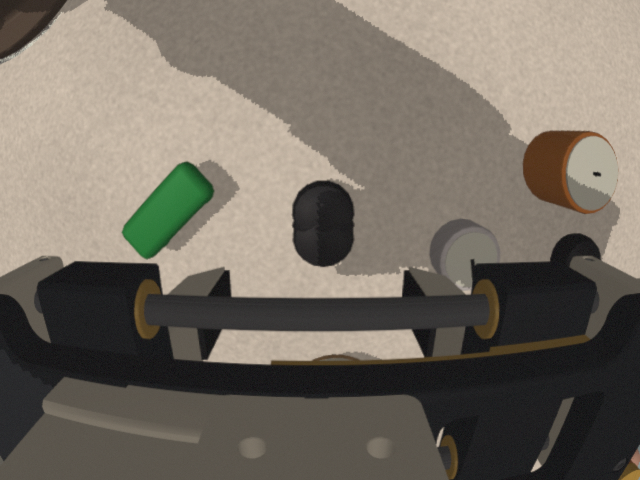

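The small stone is centred between the fingers at (323,225). The timer (465,250) and the green decoy (168,210) are clear of them.

Call:
jog_arm:
  moves:
    - [0,0.003,0.06,0]
    - [0,0.003,0.12,0]
    - [0,0.003,0.136,0]
    - [0,0.003,0.136,0]

```text
clock: 18.48
position: [0.4097, 0.1963, 0.0148]
ee_rot: [-0.599, -3.083, 0.002]
force: [0.3, -0.2, 0.5]
width: 0.871
gripper_force: 0.0
```

Call:
jog_arm:
  moves:
    - [0,0,0,0]
    - [0,0,0,0]
    - [0,0,0,0]
    - [0,0,0,0]
    - [0,0,0,0]
    - [0,0,-0.03,0]
    - [0,0,-0.09,0]
    - [0,0,-0.145,0]
  hand: 0.0

```text
clock: 19.48
position: [0.409, 0.1968, 0.1613]
ee_rot: [-0.596, -3.083, 0.0]
force: [1.3, -0.6, -1.6]
width: 0.518
gripper_force: 30.0
```

```bash
python3 - <<'E'
from h import *
P=1.66;b=now();print(b,arm.observe()['width'],arm.observe()['gripper_force'])
x,y=b2w(-.052,-.1)
q=plan([(.40,-.06,.16,1.9),(x,y,.16,P),(x,y,.023,P)],extra=0)
E
```

```text
[np.float64(0.40903106331334843), np.float64(0.1968473168948148), np.float64(0.16125709855146783), np.float64(2.759383532647366)] 0.5180733901973923 29.983469545841217
rows
  12
  (5, [-0.087, -0.242, 0.001, 0.86])
  (4, [-0.185, -0.402, 0.001, 1.1])
  (3, [-0.185, -0.402, 0.138, 1.1])
```

Call:
jog_arm:
  moves:
    - [-0.087,-0.242,0,0.86]
    - [-0.087,-0.242,0,0.86]
    - [-0.087,-0.242,0,0.86]
    - [-0.087,-0.242,0,0.86]
    - [-0.087,-0.242,0,0.86]
    - [-0.192,-0.398,0,1.1]
    - [-0.192,-0.398,0,1.1]
    - [-0.192,-0.398,0,1.1]
    - [-0.192,-0.398,0,1.1]
    - [-0.192,-0.398,0.07,1.1]
    - [-0.192,-0.398,0.138,1.1]
    - [-0.192,-0.398,0.138,1.1]
    - [-0.192,-0.398,0.138,1.1]

```text
clock: 21.1
position: [0.4382, -0.2429, 0.0217]
ee_rot: [-2.119, -2.316, 0.001]
force: [0.6, -0.1, -1.8]
width: 0.521
gripper_force: 30.0
```

```bash
python3 - <<'E'
from h import *
P=1.66;b=now();print(b,arm.observe()['width'],w2b(np.array(b[:2])))
ps=np.pi+.19
q=plan([(b[0],b[1],b[2],P,3),(b[0],b[1],.16,P,3),(.42,0.03,.16,2.3),(.54,.41,.16,ps)],extra=0)
q=plan([(.54,.41,.014,ps)],q)
E
```

```text
[np.float64(0.4382337387398879), np.float64(-0.2428926189930656), np.float64(0.021682030817253877), np.float64(1.6598314083254098)] 0.5205420981912753 [-0.05373027 -0.09172659]
rows
  18
  (3, [0.0, 0.0, -0.0, -0.0])
  (3, [0.0, 0.0, -0.138, -0.0])
  (5, [0.273, 0.006, -0.138, -0.64])
  (7, [0.641, 0.159, -0.138, -1.67])
rows
  4
  (4, [-0.0, 0.0, 0.146, -0.0])
```

Call:
jog_arm:
  moves:
    - [0,0,0,0]
    - [0,0,0,0]
    - [0,0,0,0]
    - [0,0,-0.138,0]
    - [0,0,-0.138,0]
    - [0,0,-0.138,0]
    - [0.273,0.006,-0.138,-0.64]
    - [0.273,0.006,-0.138,-0.64]
    - [0.273,0.006,-0.138,-0.64]
    - [0.273,0.006,-0.138,-0.64]
    - [0.273,0.006,-0.138,-0.64]
    - [0.64,0.159,-0.138,-1.67]
    - [0.64,0.159,-0.138,-1.67]
    - [0.64,0.159,-0.138,-1.67]
    - [0.64,0.159,-0.138,-1.67]
    - [0.64,0.159,-0.138,-1.67]
    - [0.64,0.159,-0.138,-1.67]
    - [0.64,0.159,-0.138,-1.67]
    - [0.64,0.159,-0.138,-1.67]
    - [0.64,0.159,-0.138,-1.67]
  hand: 0.064

```text
clock: 23.6
position: [0.5411, 0.4061, 0.1591]
ee_rot: [0.293, -3.127, 0.003]
force: [-0.1, -0.6, -0.5]
width: 0.7
gripper_force: 0.0
```

```bash
python3 inbox.py; python3 -c "
from h import *
im=shot('wrist','w3.png')"
```

```text
[0.541, 0.406, 0.159, -2.956]
box item [0.045 0.068] 503 0.054
box item [ 0.047 -0.068] 425 0.051
box item [-0.059 -0.092] 381 0.044
s1 (array([654., 343.]), np.float64(0.037), array([66., 58.]), 39, 426)
s2 attempt to get argmin of an empty sequence
s3 attempt to get argmin of an empty sequence
timer attempt to get argmin of an empty sequence
green attempt to get argmin of an empty sequence
```

View pics/w3.png

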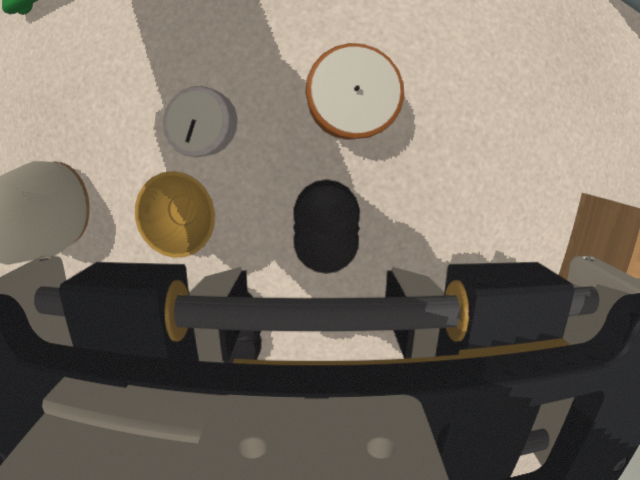

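The medium stone is at (326,225), about 4 mm to the tool's +y. The dish (175,212) is near the left finger, so I'll use a 75 mm opening.

Call:
jog_arm:
  moves:
    - [0,0.004,0.06,0]
    - [0,0.004,0.12,0]
    - [0,0.004,0.145,0]
    - [0,0.004,0.145,0]
  hand: 0.076

```text
clock: 24.2
position: [0.5407, 0.4106, 0.0147]
ee_rot: [0.292, -3.128, 0.001]
force: [-0.9, -0.0, 0.4]
width: 0.831
gripper_force: 0.0
```

Call:
jog_arm:
  moves:
    - [0,0,0,0]
    - [0,0,0,0]
    - [0,0,0,0]
    - [0,0,0,0]
    - [0,0,0,0]
    - [0,0,-0.03,0]
    - [0,0,-0.09,0]
    - [0,0,-0.15,0]
  hand: 0.0

```text
clock: 25.2
position: [0.5401, 0.4108, 0.1656]
ee_rot: [0.294, -3.126, 0.002]
force: [2.2, 1.1, -2.4]
width: 0.574
gripper_force: 30.0
```

```bash
python3 - <<'E'
from h import *
P=1.66;b=now();print(b,arm.observe()['width'],arm.observe()['gripper_force'])
b[3]=b[3]%(2*np.pi)
x,y=b2w(-.052,-.001)
q=plan([(.43,0.03,.17,2.3),(.46,-.1,.17,2.0),(x,y,.17,P),(x,y,.023,P)],b,extra=0)
E
```

```text
[np.float64(0.5401143631944083), np.float64(0.4107778597471503), np.float64(0.16556112729493278), np.float64(-2.954251919367328)] 0.5743642406480747 29.999839961528778
rows
  16
  (7, [0.179, -0.354, -0.004, 1.03])
  (3, [0.174, -0.487, -0.004, 1.33])
  (3, [0.132, -0.634, -0.004, 1.67])
  (3, [0.132, -0.634, 0.143, 1.67])
```

Call:
jog_arm:
  moves:
    - [0.179,-0.354,0,1.03]
    - [0.179,-0.354,0,1.03]
    - [0.179,-0.354,0,1.03]
    - [0.179,-0.354,0,1.03]
    - [0.179,-0.354,0,1.03]
    - [0.179,-0.354,0,1.03]
    - [0.179,-0.354,0,1.03]
    - [0.174,-0.487,0,1.33]
    - [0.174,-0.487,0,1.33]
    - [0.174,-0.487,0,1.33]
    - [0.132,-0.634,0,1.67]
    - [0.132,-0.634,0,1.67]
    - [0.132,-0.634,0,1.67]
    - [0.132,-0.634,0,1.67]
    - [0.132,-0.634,0.07,1.67]
    - [0.132,-0.634,0.143,1.67]
    - [0.132,-0.634,0.143,1.67]
    - [0.132,-0.634,0.143,1.67]

```text
clock: 27.45
position: [0.528, -0.2343, 0.0216]
ee_rot: [-2.117, -2.317, 0.001]
force: [0.9, 0.4, -1.6]
width: 0.578
gripper_force: 30.0
```

```bash
python3 - <<'E'
from h import *
P=1.66;b=now();print(b,arm.observe()['width'],w2b(np.array(b[:2])))
ps=np.pi+.17
q=plan([(b[0],b[1],b[2],P,3),(b[0],b[1],.165,P,3),(.42,0.05,.17,2.4),(.646,.343,.17,ps)],extra=0)
E
```

```text
[np.float64(0.5279995239633385), np.float64(-0.23434505750833595), np.float64(0.021592175790131653), np.float64(1.6608066369162586)] 0.578208711049667 [-0.05421162 -0.00155605]
rows
  19
  (3, [0.0, 0.0, -0.0, 0.0])
  (3, [0.0, 0.0, -0.143, 0.0])
  (6, [0.293, -0.082, -0.148, -0.74])
  (7, [0.564, 0.169, -0.148, -1.65])
```

Call:
jog_arm:
  moves:
    - [0,0,0,0]
    - [0,0,0,0]
    - [0,0,0,0]
    - [0,0,-0.143,0]
    - [0,0,-0.143,0]
    - [0,0,-0.143,0]
    - [0.293,-0.082,-0.148,-0.74]
    - [0.293,-0.082,-0.148,-0.74]
    - [0.293,-0.082,-0.148,-0.74]
    - [0.293,-0.082,-0.148,-0.74]
    - [0.293,-0.082,-0.148,-0.74]
    - [0.293,-0.082,-0.148,-0.74]
    - [0.564,0.169,-0.148,-1.65]
    - [0.564,0.169,-0.148,-1.65]
    - [0.564,0.169,-0.148,-1.65]
    - [0.564,0.169,-0.148,-1.65]
    - [0.564,0.169,-0.148,-1.65]
    - [0.564,0.169,-0.148,-1.65]
    - [0.564,0.169,-0.148,-1.65]
    - [0.564,0.169,-0.148,-1.65]
  hand: 0.068

```text
clock: 29.95
position: [0.6478, 0.3393, 0.1685]
ee_rot: [0.261, -3.129, 0.002]
force: [0.3, 0.5, -0.2]
width: 0.736
gripper_force: 0.0
```

```bash
python3 inbox.py; python3 -c "
from h import *
im=shot('wrist','w4.png')"
```

```text
[0.648, 0.339, 0.169, -2.976]
box item [0.045 0.068] 502 0.052
box item [-0.055 -0.002] 461 0.046
box item [ 0.047 -0.068] 424 0.052
box item [-0.059 -0.092] 382 0.046
s1 attempt to get argmin of an empty sequence
s2 (array([579., 471.]), np.float64(0.0), array([0., 0.]), 10, 1)
s3 (array([451., 256.]), np.float64(0.0), array([0., 0.]), 12, 1)
timer (array([474., 297.]), np.float64(1.524), array([54., 52.]), 39, 347)
green attempt to get argmin of an empty sequence
```

View pics/w4.png

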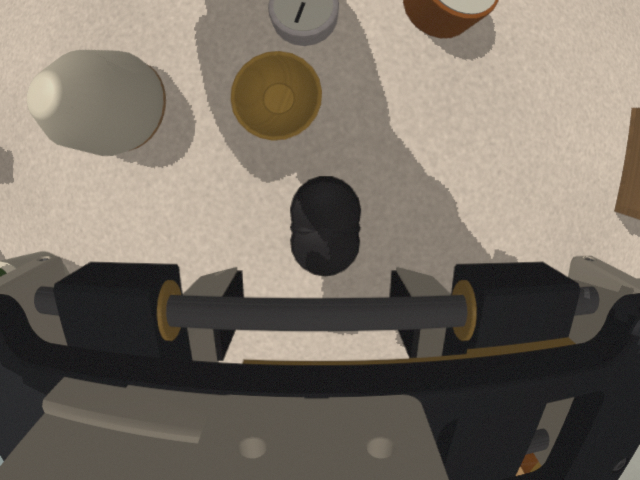

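The large stone is at (326,225), again about 4 mm to +y. The dish (277,95) is clear.

Call:
jog_arm:
  moves:
    - [0,0.004,0.06,0]
    - [0,0.004,0.12,0]
    - [0,0.004,0.153,0]
    - [0,0.004,0.153,0]
    - [0,0.004,0.153,0]
  hand: 0.084

```text
clock: 30.68
position: [0.6473, 0.3433, 0.0175]
ee_rot: [-0.26, 3.13, -0.001]
force: [-0.3, 0.3, -0.1]
width: 0.916
gripper_force: 0.0
```

Call:
jog_arm:
  moves:
    - [0,0,0,0]
    - [0,0,0,0]
    - [0,0,0,0]
    - [0,0,0,0]
    - [0,0,0,0]
    - [0,0,-0.03,0]
    - [0,0,-0.09,0]
    - [0,0,-0.15,0]
  hand: 0.0

```text
clock: 31.68
position: [0.6465, 0.344, 0.1672]
ee_rot: [0.262, -3.129, 0.001]
force: [1.3, 0.6, -1.5]
width: 0.628
gripper_force: 30.0
```

```bash
python3 - <<'E'
from h import *
P=1.66;b=now();print(b,arm.observe()['width'],arm.observe()['gripper_force'])
b[3]=b[3]%(2*np.pi)
x,y=b2w(-.052,.093)
q=plan([(.44,0.05,.17,2.3),(.46,-.1,.17,2.0),(b2w(-.03,0)[0],b2w(-.03,0)[1],.17,P)],b,extra=0)
q=plan([(x,y,.17,P),(x,y,.023,P)],q,extra=0)
E
```

```text
[np.float64(0.6464742557348543), np.float64(0.34395748339258225), np.float64(0.1671826842890941), np.float64(-2.9742922862179952)] 0.6278508368159922 29.99746084213257
rows
  12
  (6, [0.253, -0.255, -0.003, 1.01])
  (3, [0.258, -0.407, -0.003, 1.31])
  (3, [0.213, -0.575, -0.003, 1.65])
rows
  5
  (2, [0.022, 0.093, -0.0, -0.0])
  (3, [0.022, 0.093, 0.147, -0.0])
```

Call:
jog_arm:
  moves:
    - [0.253,-0.255,0,1.01]
    - [0.253,-0.255,0,1.01]
    - [0.253,-0.255,0,1.01]
    - [0.253,-0.255,0,1.01]
    - [0.253,-0.255,0,1.01]
    - [0.253,-0.255,0,1.01]
    - [0.258,-0.407,0,1.31]
    - [0.258,-0.407,0,1.31]
    - [0.258,-0.407,0,1.31]
    - [0.213,-0.575,0,1.65]
    - [0.213,-0.575,0,1.65]
    - [0.213,-0.575,0,1.65]
    - [0.213,-0.575,0,1.65]
    - [0.213,-0.575,0,1.65]

```text
clock: 33.42
position: [0.532, -0.257, 0.1661]
ee_rot: [-2.12, -2.316, -0.0]
force: [0.7, 0.9, -2.1]
width: 0.626
gripper_force: 30.0
```

Call:
jog_arm:
  moves:
    - [0.022,0.05,0,0]
    - [0.022,0.092,0,0]
    - [0.022,0.092,0.07,0]
    - [0.022,0.092,0.143,0]
    - [0.022,0.092,0.143,0]
    - [0.022,0.092,0.143,0]

```text
clock: 34.17
position: [0.6213, -0.2264, 0.0237]
ee_rot: [-2.118, -2.317, 0.001]
force: [0.3, 0.3, -2.0]
width: 0.635
gripper_force: 30.0
```

```bash
python3 - <<'E'
from h import *
P=1.66;b=now();print(b,arm.observe()['width'],w2b(np.array(b[:2])))
E
```

```text
[np.float64(0.6212633949731919), np.float64(-0.2263915225851042), np.float64(0.023693969103001585), np.float64(1.660473514673213)] 0.6349377338801819 [-0.05378833  0.09204539]
```

Call:
jog_arm:
  moves:
    - [0,0,0,0]
    - [0,0,0,0]
    - [0,0,0,0]
    - [0,0,-0.14,0]
    - [0,0,-0.14,0]
    - [0,0,-0.14,0]
    - [0,-0.12,-0.31,0]
    - [0,-0.12,-0.31,0]
    - [0,-0.12,-0.31,0]
    - [0,-0.12,-0.31,0]
    - [0,-0.12,-0.31,0]
  hand: 0.072

```text
clock: 35.55
position: [0.5027, -0.2389, 0.3344]
ee_rot: [2.121, 2.314, 0.0]
force: [0.1, 0.3, -0.5]
width: 0.787
gripper_force: 0.0
```

```bash
python3 inbox.py; python3 -c "
from h import *
im=shot('top','top2.png');print(w2b(np.array(now()[:2])))
w=pts(im);b=w2b(w);k=(w[:,:,2]>.12)&(b[:,:,0]>.11)&(b[:,:,0]<.19)&(abs(b[:,:,1])<.16)&(w[:,:,2]<.3)
print(np.polyfit(w[k][:,2],b[k][:,0],1),k.sum())"
```

```text
[0.503, -0.238, 0.333, 1.658]
box item [-0.053  0.09 ] 539 0.049
box item [-0.055 -0.002] 459 0.047
box item [-0.059 -0.092] 382 0.045
s1 (array([581., 290.]), np.float64(1.531), array([42.,  9.]), 33, 44)
s2 (array([468., 409.]), np.float64(1.548), array([15.,  0.]), 63, 7)
s3 (array([393., 217.]), np.float64(0.0), array([0., 0.]), 10, 1)
timer (array([473., 297.]), np.float64(1.536), array([54., 54.]), 38, 351)
green (array([348.,  87.]), np.float64(-1.225), array([84., 36.]), 42, 420)
[-0.05260343 -0.02704549]
[0.20238923 0.0943163 ] 220
```

View pics/top2.png

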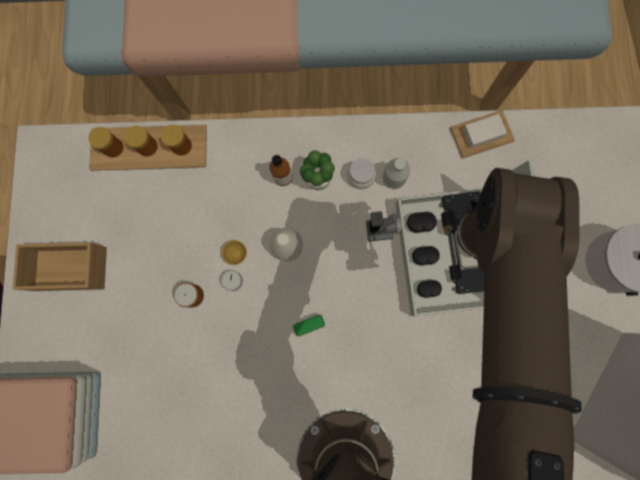

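All five tools are in the box, with the stones showing at (423,222), (427,256) and (429,288), and the counter area is clear of tools. Next I'll go behind the lid.

Call:
jog_arm:
  moves:
    - [-0.06,0,0,0]
    - [-0.12,0,0,0]
    - [-0.18,0,0,0]
    - [-0.24,0,0,0]
    - [-0.26,0,0,0]
    - [-0.26,0,0,0]
    - [-0.26,0,0.04,0]
    - [-0.26,0,0.074,0]
    - [-0.26,0,0.074,0]
  hand: 0.0

```text
clock: 36.78
position: [0.525, -0.4946, 0.2559]
ee_rot: [-2.114, -2.314, -0.0]
force: [0.7, 0.5, 1.4]
width: 0.006
gripper_force: 0.0
```

```bash
python3 - <<'E'
from h import *
b=now();c=w2b(np.array(b[:2]));print(c,b)
rows=[]
for th in np.radians(range(105,-1,-8)):
    r=.19 if th>.8 else .18
    cx=.113-r*np.cos(th)+.004*np.sin(th); cz=.069+r*np.sin(th)+.004*np.cos(th)
    X=cx+.0095; Z=cz+.011
    rows.append([round(-(X-c[0]),3),0,round(-(Z-b[2]),3),0])
print(rows,len(rows))
E
```

```text
[ 0.20474649 -0.02787394] [np.float64(0.5249578623098138), np.float64(-0.4946192968805217), np.float64(0.2559343851073447), np.float64(1.6612724324876902)]
[[np.float64(0.029), 0, np.float64(-0.007), 0], [np.float64(0.055), 0, np.float64(-0.012), 0], [np.float64(0.082), 0, np.float64(-0.014), 0], [np.float64(0.108), 0, np.float64(-0.012), 0], [np.float64(0.134), 0, np.float64(-0.007), 0], [np.float64(0.159), 0, np.float64(0.002), 0], [np.float64(0.182), 0, np.float64(0.014), 0], [np.float64(0.204), 0, np.float64(0.03), 0], [np.float64(0.215), 0, np.float64(0.055), 0], [np.float64(0.231), 0, np.float64(0.075), 0], [np.float64(0.244), 0, np.float64(0.096), 0], [np.float64(0.253), 0, np.float64(0.119), 0], [np.float64(0.259), 0, np.float64(0.144), 0], [np.float64(0.262), 0, np.float64(0.169), 0]] 14
```

Call:
jog_arm:
  moves:
    - [0.03,0,-0.007,0]
    - [0.055,0,-0.012,0]
    - [0.082,0,-0.014,0]
    - [0.108,0,-0.012,0]
    - [0.134,0,-0.007,0]
    - [0.159,0,0.002,0]
    - [0.182,0,0.014,0]
    - [0.182,0,0.014,0]

```text
clock: 37.78
position: [0.5104, -0.3136, 0.2469]
ee_rot: [2.117, 2.321, 0.001]
force: [0.7, 0.3, 0.4]
width: 0.005
gripper_force: 0.0
```

Call:
jog_arm:
  moves:
    - [0.022,0,0.016,0]
    - [0.034,0,0.04,0]
    - [0.049,0,0.061,0]
    - [0.062,0,0.082,0]
    - [0.07,0,0.1,0]
    - [0.074,0,0.115,0]
    - [0.077,0,0.13,0]
    - [0.078,0,0.142,0]
    - [0.078,0,0.15,0]
    - [0.078,0,0.155,0]
    - [0.078,0,0.155,0]

```text
clock: 39.15
position: [0.5025, -0.2387, 0.0904]
ee_rot: [-2.122, -2.316, 0.001]
force: [0.2, -0.1, 0.5]
width: 0.001
gripper_force: 0.0
```

```bash
python3 -c "
from h import *
b=now();print(b,w2b(np.array(b[:2])),arm.observe()['force'])"
```

```text
[np.float64(0.5025144445073009), np.float64(-0.23867920954557884), np.float64(0.09044703727729492), np.float64(1.6585083049356741)] [-0.05217517 -0.02732671] [ 0.23384685 -0.12682818  0.49153961]
```

```bash
python3 -c "
from h import *
im=shot('scene','sc1.png')"
```

```text
(no output)
```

View pics/sc1.png

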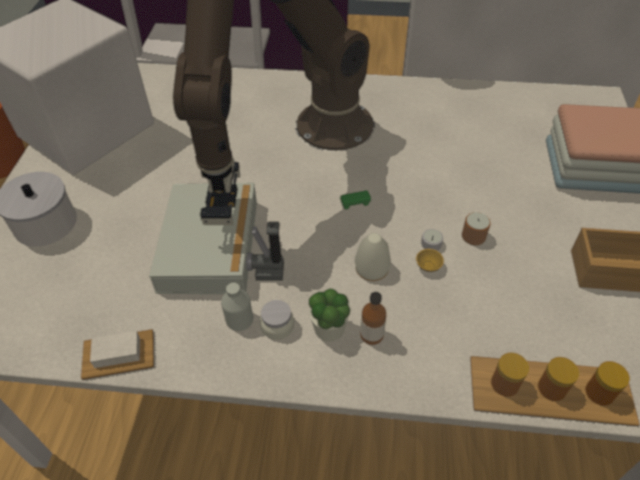

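The lid is down, or nearly so, on the box at about (205,235). I'll press it gently to seat it fully.

Call:
jog_arm:
  moves:
    - [0,0,0.004,0]
    - [0,0,0.007,0]
    - [0,0,0.009,0]
    - [0,0,0.011,0]
    - [0,0,0.011,0]
    - [0,0,0.011,0]

```text
clock: 39.95
position: [0.5033, -0.2386, 0.0842]
ee_rot: [2.119, 2.314, -0.002]
force: [-16.8, 4.7, 54.2]
width: 0.004
gripper_force: 27.1
```

Call:
jog_arm:
  moves:
    - [0,0,-0.06,0]
    - [0,0,-0.12,0]
    - [0,0,-0.18,0]
    - [0.12,0.115,-0.18,-1.57]
    - [0.12,0.115,-0.18,-1.57]
    - [0.12,0.115,-0.18,-1.57]
    - [0.12,0.115,-0.18,-1.57]
    - [0.12,0.115,-0.18,-1.57]
    - [0.12,0.115,-0.18,-1.57]
    - [0.12,0.115,-0.18,-1.57]
    - [0.12,0.115,-0.18,-1.57]
    - [0.12,0.115,-0.18,-1.57]
    - [0.12,0.115,-0.18,-1.57]
    - [0.12,0.115,-0.18,-1.57]
  hand: 0.0918

```text
clock: 41.7
position: [0.6067, -0.1089, 0.2596]
ee_rot: [0.134, -3.139, 0.0]
force: [-0.1, 0.2, 0.3]
width: 0.999
gripper_force: 0.0
```

```bash
python3 - <<'E'
from h import *
b=now();c=w2b(np.array(b[:2]));print(b,c)
im=shot('wrist','w5.png');shot('scene');w=pts(load('scene'));B=w2b(w)
k=(abs(B[:,:,0])<.1)&(abs(B[:,:,1])<.15)&(w[:,:,2]>.04)&(w[:,:,2]<.12);M=np.c_[B[k],np.ones(k.sum())]
print('lid plane',np.linalg.lstsq(M,w[k][:,2],rcond=None)[0],k.sum())
wq=plan([(*b2w(-.173,.088),b[2],A+1.5*np.pi),(*b2w(-.173,.088),.142,A+1.5*np.pi),(*b2w(-.1805,.088),.142,A+1.5*np.pi)],[b[0],b[1],b[2],b[3]%(2*np.pi)])
# fisheye -> world points of gun cap
z=im['z_map'];v,u=np.mgrid[:480,:640];du=u-im['cx'];dv=v-im['cy'];r=np.hypot(du,dv)+1e-9;t=r/im['fx']
c3=np.stack([np.tan(t)*du/r*z,np.tan(t)*dv/r*z,z],-1);Rm=R.from_rotvec(np.ravel(im['rvec'])).as_matrix()
w=(c3-np.ravel(im['tvec']))@Rm;B=w2b(w)
k=(z>0)&(t<1.3)&(w[:,:,2]>.168)&(w[:,:,2]<.182)&(abs(B[:,:,0]+.18)<.06)&(abs(B[:,:,1]-.088)<.04)
print('cap wrist',k.sum(),B[k].min(0),B[k].max(0)) if k.sum() else print('none')
E
```

```text
[np.float64(0.6066804501137608), np.float64(-0.10889874984198537), np.float64(0.25961820097252547), np.float64(-3.056264399340277)] [-0.17211466  0.08803378]
lid plane [-0.00227212  0.00028761  0.07406198] 6439
rows
  7
  (2, [0.0, 0.001, -0.0, -0.0])
  (3, [0.0, 0.001, 0.118, -0.0])
  (2, [0.0, 0.008, 0.118, -0.0])
cap wrist 2380 [-0.20506493  0.06992754] [-0.17534252  0.10544037]
```

View pics/w5.png

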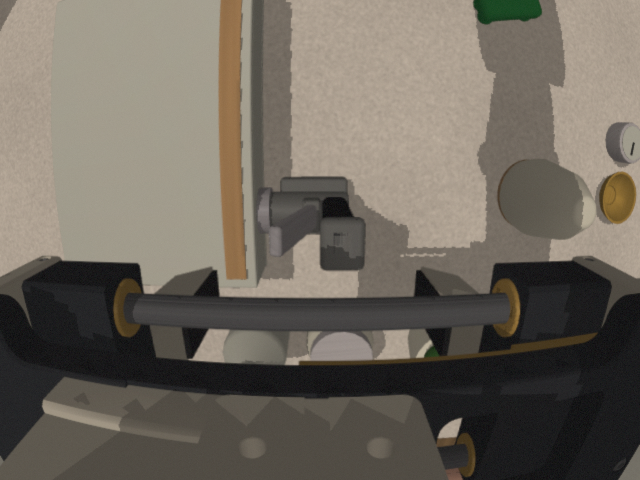

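The lid is shut flat, with its plane at z about 0.074. In the picture the gun's cap is at (343,243), with the trigger to its left at (283,230), between the fingers. I'll descend around both.

Call:
jog_arm:
  moves:
    - [0,0.002,0.04,0]
    - [0,0.002,0.08,0]
    - [0,0.002,0.118,0]
    - [0,0.002,0.118,0]
    - [0,0.009,0.118,0]
    - [0,0.009,0.118,0]

```text
clock: 42.55
position: [0.6071, -0.0985, 0.1438]
ee_rot: [-0.138, 3.136, 0.0]
force: [0.6, 0.0, 0.9]
width: 0.999
gripper_force: 0.0
```

Call:
jog_arm:
  moves:
    - [0,0,0,0]
    - [0,0,0,0]
    - [0,0,0,0]
    - [0,0,0,0]
    - [0,0,0,0]
    - [0,0,0,0]
    - [0,0,0,0]
    - [0,0,0,0]
  hand: 0.0
  newtons: 35

```text
clock: 43.55
position: [0.6065, -0.0992, 0.1424]
ee_rot: [-0.138, 3.137, 0.0]
force: [0.4, 1.8, 5.7]
width: 0.417
gripper_force: 35.0
```

Fully squeezed (38 mm). Holding.

Call:
jog_arm:
  moves:
    - [0,0,0,0]
    - [0,0,0,0]
    - [0,0,0,0]
    - [0,0,0,0]
    - [0,0,0,0]
    - [0,0,0,0]
    - [0,0,0,0]
    - [0,0,0,0]
    - [0,0,0,0]
    - [0,0,0,0]
    - [0,0,0,0]
    - [0,0,0,0]
    - [0,0,0,0]
    - [0,0,0,0]
    - [0,0,0,0]
    - [0,0,0,0]

```text
clock: 45.55
position: [0.6064, -0.0992, 0.1424]
ee_rot: [-0.138, 3.137, 0.0]
force: [0.1, 1.9, 6.1]
width: 0.42
gripper_force: 35.0
```

Call:
jog_arm:
  moves:
    - [0,0,0,0]
    - [0,0,0,0]
    - [0,0,0,0]
    - [0,0,0,0]
    - [0,0,0,0]
    - [0,0,0,0]
    - [0,-0.007,0,0]
    - [0,-0.007,-0.04,0]
    - [0,-0.007,-0.1,0]
    - [0,-0.007,-0.1,0]
  hand: 0.0918

```text
clock: 46.8
position: [0.6091, -0.1059, 0.2469]
ee_rot: [-0.137, 3.13, -0.001]
force: [0.2, 0.6, -0.7]
width: 1.0
gripper_force: 0.0
```

```bash
python3 - <<'E'
from h import *
im=shot('top');w=pts(im);print(seg(w,*OBJ['timer']))
G=b2w(-.189,.088);D=np.array([.569,.145]);M=(G+D)/2;print(G,D,M,w2b(D),np.linalg.norm(G-D))
b=now();b[3]%=2*np.pi
t=seg(w,*OBJ['timer'])[0]/1000
# closing dir perpendicular to gun-diff line is box y-ish -> psi~1.66 at place; pick psi so fingers avoid dish(+x of timer)
q=plan([(.47,.2,.22,2.6),(t[0],t[1],.15,2.9)],b,extra=1)
# dish
k=(w[:,:,2]>.006)&(np.hypot(w[:,:,0]-.557,w[:,:,1]-.298)<.05)&(w[:,:,0]>.51);print('dish',cv2.minEnclosingCircle((w[k][:,:2]*1000).astype(np.float32)),k.sum())
E
```

```text
(array([474., 296.]), np.float64(-0.958), array([55., 53.]), 39, 345)
[ 0.60513597 -0.09208416] [0.569 0.145] [0.58706798 0.02645792] [-0.42836652  0.07322244] 0.23982223989099247
rows
  10
  (7, [0.111, 0.317, 0.024, 0.63])
  (3, [0.098, 0.413, 0.094, 0.33])
dish ((557.6976318359375, 298.59686279296875), 48.82179260253906) 472
```

Call:
jog_arm:
  moves:
    - [0.111,0.317,0.024,0.4]
    - [0.111,0.317,0.024,0.4]
    - [0.111,0.317,0.024,0.4]
    - [0.111,0.317,0.024,0.4]
    - [0.111,0.317,0.024,0.4]
    - [0.111,0.317,0.024,0.4]
    - [0.098,0.413,0.094,0.43]
    - [0.098,0.413,0.094,0.43]
    - [0.098,0.413,0.094,0.43]
    - [0.098,0.413,0.094,0.43]
  hand: 0.08

```text
clock: 48.1
position: [0.4726, 0.2955, 0.1468]
ee_rot: [-0.535, -3.094, 0.002]
force: [0.4, -0.9, 0.3]
width: 0.869
gripper_force: 0.0
```

```bash
python3 - <<'E'
from h import *
b=now();print(b)
im=shot('wrist','w6.png')
q=plan([(.474,.296,.018,2.8)],b)
z=im['z_map'];v,u=np.mgrid[:480,:640];du=u-im['cx'];dv=v-im['cy'];r=np.hypot(du,dv)+1e-9;t=r/im['fx']
c3=np.stack([np.tan(t)*du/r*z,np.tan(t)*dv/r*z,z],-1);Rm=R.from_rotvec(np.ravel(im['rvec'])).as_matrix()
w=(c3-np.ravel(im['tvec']))@Rm
k=(z>0)&(t<1.3)&(w[:,:,2]>.024)&(w[:,:,2]<.04)&(np.hypot(w[:,:,0]-.474,w[:,:,1]-.296)<.04)
P=w[k];print(k.sum(),P.mean(0),P.min(0),P.max(0))
E
```

```text
[np.float64(0.47256553635562265), np.float64(0.29551563415829013), np.float64(0.1468085812211388), np.float64(2.7993682186290396)]
rows
  4
  (4, [-0.001, 0.001, 0.129, -0.0])
4313 [0.4724384  0.30029578 0.03335194] [0.4463013  0.27215557 0.02420934] [0.50081218 0.32746326 0.03711098]
```

View pics/w6.png

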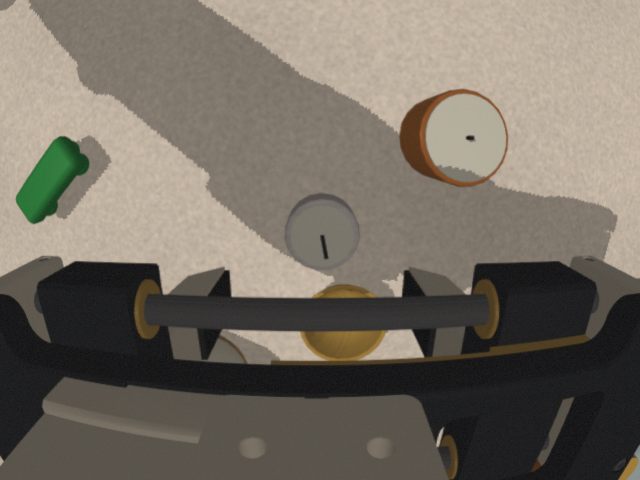

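The timer is at (322,231), between the fingers. The candle (460,138) and dish (343,322) are clear.

Call:
jog_arm:
  moves:
    - [0,0.003,0.06,0]
    - [0,0.003,0.11,0]
    - [0,0.003,0.13,0]
    - [0,0.003,0.13,0]
    - [0,0.003,0.13,0]

```text
clock: 48.78
position: [0.4751, 0.2996, 0.0196]
ee_rot: [0.536, 3.093, 0.003]
force: [-0.6, 0.3, 1.0]
width: 0.87
gripper_force: 0.0
```

Call:
jog_arm:
  moves:
    - [0,0,0,0]
    - [0,0,0,0]
    - [0,0,0,0]
    - [0,0,0,0]
    - [0,0,0,0]
    - [0,0,-0.03,0]
    - [0,0,-0.09,0]
    - [0,0,-0.15,0]
    - [0,0,-0.15,0]
  hand: 0.0
  newtons: 30

```text
clock: 49.9
position: [0.4756, 0.301, 0.1721]
ee_rot: [0.535, 3.09, 0.008]
force: [0.3, 0.9, -1.9]
width: 0.601
gripper_force: 30.0
```

```bash
python3 - <<'E'
from h import *
b=now();print(b,arm.observe()['width'])
q=plan([(.47,.1,.19,2.0),(.587,.0265,.19,1.66),(.587,.0265,.06,1.66)],b)
E
```

```text
[np.float64(0.4756039923283385), np.float64(0.3010429297010684), np.float64(0.1720918830265838), np.float64(2.7986720444101536)] 0.6006844216134424
rows
  14
  (6, [-0.062, -0.191, -0.018, 0.8])
  (4, [-0.197, -0.221, -0.018, 1.14])
  (4, [-0.197, -0.221, 0.112, 1.14])
```

Call:
jog_arm:
  moves:
    - [-0.062,-0.191,-0.018,0.8]
    - [-0.062,-0.191,-0.018,0.8]
    - [-0.062,-0.191,-0.018,0.8]
    - [-0.062,-0.191,-0.018,0.8]
    - [-0.062,-0.191,-0.018,0.8]
    - [-0.062,-0.191,-0.018,0.8]
    - [-0.197,-0.221,-0.018,1.14]
    - [-0.197,-0.221,-0.018,1.14]
    - [-0.197,-0.221,-0.018,1.14]
    - [-0.197,-0.221,-0.018,1.14]
    - [-0.197,-0.221,0.04,1.14]
    - [-0.197,-0.221,0.1,1.14]
    - [-0.197,-0.221,0.112,1.14]
    - [-0.197,-0.221,0.112,1.14]
    - [-0.197,-0.221,0.112,1.14]

```text
clock: 51.78
position: [0.5867, 0.0254, 0.0582]
ee_rot: [2.119, 2.316, 0.004]
force: [-0.3, 0.7, -1.3]
width: 0.603
gripper_force: 30.0
```

```bash
python3 - <<'E'
from h import *
b=now();print(b,arm.observe()['width'],arm.observe()['gripper_force'])
q=plan([(.5871,.0265,.0205,1.66)],b)
E
```

```text
[np.float64(0.5867157791673344), np.float64(0.0253518065493973), np.float64(0.058181322538111986), np.float64(1.6594393367649936)] 0.6032273211651042 29.999755918979645
rows
  2
  (2, [0.001, 0.0, 0.038, -0.0])
```

Call:
jog_arm:
  moves:
    - [0.001,0,0.02,0]
    - [0.001,0,0.033,0]
    - [0.001,0,0.038,0]
    - [0.001,0,0.038,0]
    - [0.001,0,0.038,0]

```text
clock: 52.4
position: [0.5855, 0.0256, 0.0182]
ee_rot: [2.121, 2.316, 0.001]
force: [-0.6, 0.4, -1.7]
width: 0.603
gripper_force: 30.0
```

Call:
jog_arm:
  moves:
    - [0,0,0,0]
    - [0,0,0,0]
    - [0,0,0,0]
    - [0,0,0,0]
    - [0,0,-0.04,0]
    - [0,0,-0.1,0]
    - [0,0,-0.16,0]
    - [0,0,-0.22,0]
    - [-0.05,-0.2,-0.22,0]
    - [-0.05,-0.2,-0.22,0]
    - [-0.05,-0.2,-0.22,0]
    - [-0.05,-0.2,-0.22,0]
    - [-0.05,-0.2,-0.22,0]
  hand: 0.08

```text
clock: 54.02
position: [0.3892, -0.0426, 0.238]
ee_rot: [2.123, 2.314, -0.001]
force: [0.1, 0.4, 0.0]
width: 0.873
gripper_force: 0.0
```

```bash
python3 - <<'E'
from h import *
im=shot('top','top3.png');w=pts(im);b=now();print(b)
for n in('timer','diff','green','candle'):
    try: print(n,seg(w,*OBJ[n]))
    except Exception as e: print(n,e)
# pixel of target
Rm=R.from_rotvec(np.ravel(im['rvec'])).as_matrix();c=Rm@np.array([.587,.0265,.03])+np.ravel(im['tvec'])
u,v=int(c[0]/c[2]*im['fx']+im['cx']),int(c[1]/c[2]*im['fy']+im['cy']);print(u,v)
try: print('placed',seg(w,u,v,r=22))
except Exception as e: print(e)
E
```

```text
[np.float64(0.39052786620711644), np.float64(-0.04203846377672737), np.float64(0.23812491017758702), np.float64(1.6578474472656195)]
timer (array([532., 289.]), np.float64(1.54), array([67., 33.]), 34, 174)
diff (array([564., 142.]), np.float64(-0.804), array([89., 80.]), 123, 866)
green (array([348.,  87.]), np.float64(-1.221), array([84., 36.]), 42, 420)
candle (array([436., 409.]), np.float64(-1.479), array([64., 64.]), 69, 603)
328 236
placed (array([584.,  24.]), np.float64(1.062), array([55., 54.]), 39, 334)
```

View pics/top3.png

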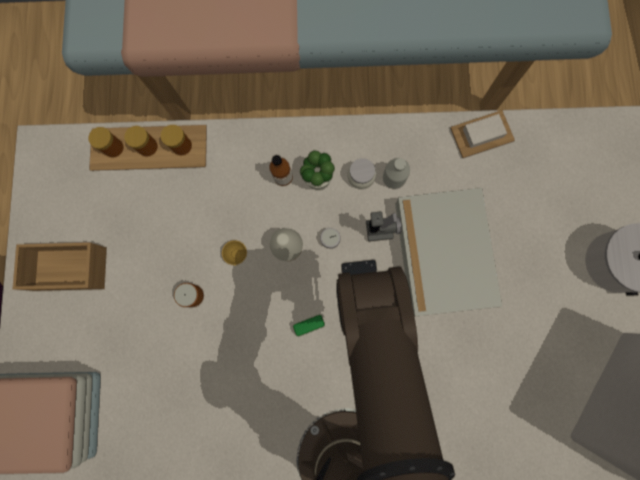

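The picture shows the timer standing at (330,238), on the line between the diffuser (287,245) and the gun's grip (378,220) and about midway. The lid is shut and everything else is in place. I'll hand in now.

```bash
python3 -c "
from h import *
print(arm.sign_off())"
```

```text
the job is handed in; nothing more can be done
None
```

The job is handed in at about 54 s of the 210 s allowed: all five tools are in the sanitiser and the lid is shut flat. The trigger was fully squeezed for over two seconds and released, and the timer stands within about 4 mm of the midpoint between the grip and the diffuser.

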